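Line up the bottles by height on the dresser tray

TASK

Tidy the four bamboo-capped glass bottles from the dresser top into the row of compartments of the upper acrylic tray, one standing upright on each cork liner, in order of height: the tallest at the end next to the night lamp, down to the shortest at the end next to the ceramic cat. Do not knock any bottle over, and leave the lamp and the cat standing where they are.

Things in the scene. Friction and masses are not known exactly. Their poses are not given: they have to be found in the camera images.
- pot_center (a point): Low round cream pot, frosted glass with a bamboo cap; stands loose and upright on the red dresser top (z = 0). 56 mm tall, straight sides 44 mm across almost all the way up (the cap, upper 18 mm, 43 mm across). Origin at its centre, half-way up; z along its axis, up.
- square_bottle_center (a point): Square bottle, frosted glass with a bamboo cap; stands loose and upright on the red dresser top (z = 0). 69 mm tall in all: square body 38 x 38 mm up to 48 mm above its foot, then a narrower round cap (26 mm). Origin at its centre, half-way up; z along its axis, up. x and y square to the body's sides.
- round_bottle_center (a point): Round bottle, frosted glass with a bamboo cap; stands loose and upright on the red dresser top (z = 0). 82 mm tall in all: body 38 mm across, straight up to 54 mm above its foot, then a narrower round cap (28 mm). Origin at its centre, half-way up; z along its axis, up.
- flat_bottle_center (a point): Flat scent bottle, frosted glass with a bamboo cap; stands loose and upright on the red dresser top (z = 0). 95 mm tall in all: flat body 30 mm thick (its x) and 46 mm wide (its y) up to 66 mm above its foot, then a narrow round cap (24 mm). Origin at its centre, half-way up; z along its axis, up.
- place1: Square cork liner, 56 x 56 mm, of the end (the robot's left, +y) compartment of the upper smoked-acrylic tray. Origin at the middle of its upper face (42 mm above the dresser top), where a bottle stands; z up, y along the row towards place1, x across the row. Neighbours are 65 mm apart. The stack of two trays (263 x 68 mm) is firm in its place.
- place2: Square cork liner, 56 x 56 mm, of the second compartment of the upper smoked-acrylic tray. Origin at the middle of its upper face (42 mm above the dresser top), where a bottle stands; z up, y along the row towards place1, x across the row. Each compartment is 62 mm square inside; its edges and dividers are 3 mm thick and stand only 5 mm above the liner.
- place3: Square cork liner, 56 x 56 mm, of the third compartment of the upper smoked-acrylic tray. Origin at the middle of its upper face (42 mm above the dresser top), where a bottle stands; z up, y along the row towards place1, x across the row.
- place4: Square cork liner, 56 x 56 mm, of the other end (the robot's right, -y) compartment of the upper smoked-acrylic tray. Origin at the middle of its upper face (42 mm above the dresser top), where a bottle stands; z up, y along the row towards place1, x across the row.
- lamp: Night lamp beside one end of the tray: round bamboo foot 96 mm across with a round press button, brass stem, cream dome shade 100 mm across from 90 to 156 mm above the top. It is loose but heavy (0.8 kg). Origin under the middle of its foot.
- cat: White ceramic cat ring holder beside the other end of the tray: a sitting cat, 83 mm tall, in a saucer 88 mm across; loose and light. Origin under the middle of the saucer.
Things that resemble listed ones, but are neither listed nor needed, are in the scene too. What is shaped like the part that bears square_bottle_center but orange or purple is not meant. Leave any blue or orange look-alike of the part that bears flat_bottle_center alone.

How it is judged:
By the outcome, as a careful person would: the job done as asked, in the order asked, and still so for the second after the job is handed in, with the robot touching nothing.
It also fails if it takes over 112 s, if anything falls off the work surface, if the arm or the gripper's body presses on something with over 40 N, if the wrist force passes 120 N, or if a joint passes its speed limit or range.

ROBOT

A 6-joint arm with a two-finger parallel gripper is mounted at the origin on the work surface. World frame = base frame: x ahead of the robot, y to its left, z up, the work surface at z = 0. Lengths are in mm, angles in rad, forces in N, time in s.
With the tool pointing down it reaches from about 275 to 750 mm from the base axis. Payload 10.2 kg.
Tool frame: the origin (TCP) lies between the finger pads; the fingertips stand 8 mm ahead of it and the grasp point (between the pads) lies 11 mm behind it (ctrl.tip_extent is the distance from the TCP to the fingertips, in mm); z points along the fingers, y is the line along which they close (so a half turn about z gives the same grasp; the last joint's range is limited). The gripper opens to 88 mm and grips with 3 to 60 N. Pads are 18 mm wide; open, the fingers measure 123 mm over their backs; the gripper's body (75 mm by 187 mm) begins 45 mm behind the grasp point.
Start: joints at [0.944, 0.313, 1.498, -0, 1.331, -0.223], TCP at [206.294, 482.778, 246.72] pointing down, gripper open.
Joint ranges: [-2.94, 2.94], [-0.97, 2.17], [0.19, 2.56], [-1.23, 4.37], [0.02, 3.11], [-2.88, 2.88]. Speed limits (rad/s): [2.39, 2.39, 3.01, 3.14, 3.14, 3.14].

INTERFACE

Orientations are given as a rotation vector (axis times angle).
In Python, from rig import get_state, eyes, hand_in, ctrl gives the robot as it stands.
- The arm moves only by the tool arm_command, never from a script. Its argument "commands" is a list of rows, each an object of numbers: "dx", "dy", "dz": the shift along the tool's x, y, z each as a share of 0.25 m, from -1 to 1; "turn": the turn about the tool's z as a share of 5 degrees, from -1 to 1; "gripper": the opening, from -1 (shut) to 1 (fully open). In form: [{"dx": .., "dy": .., "dz": .., "turn": .., "gripper": ..}, ...]. A call has 1 to 20 rows; each row shifts and turns the commanded pose from where the row before left it, along the tool's axes as they then stand; what a row does not reach is not made up. A row lasts 1/10 s, in which the tool goes at most 50 mm and 8.59 degrees, less where a joint would pass 70% of its speed; a pose out of reach is approached as far as the arm can. A call with a number of a shift or a turn outside -1 to 1 is refused whole. A call with a gripper value outside its range is refused whole. The fingers move at their own pace and stop on an object; "force" is the grip in N (left out, the last holds). Time passes only in rows, so rows that do not move let the fingers close. It gives the time, the measured TCP pose, the force, the opening and the grip force at its end, in the units of the state.
- get_state(): the state, without advancing time (a new reading comes with each control period).
- eyes.get_image(name): name is "scene" or "side" or "wrist"; returns the picture (420x560x3 uint8, red, green, blue); there is no depth.
- eyes.calibration(name): a dict with "mtx" (3x3 intrinsics, pixels), "rvec" (rotation vector, rad) and "tvec" (3), from world to camera coordinates, as OpenCV has them. Camera axes: x right, y down, z forward; pixel columns grow to the right and rows downward; lengths in mm; the calibration is good to about 2 mm. A picture is of the moment at which its call begins: read the wrist's pose just before it. calibration takes no time and is no camera call; for the wrist camera it gives the pose at the moment of the call.
- hand_in(): hands the job in; it is judged then, once.
The state is a dict: "time": time; "q": joint angles; "joint_velocities": joint speeds; "effort": joint torques, N m; "tool_pos": TCP position; "tcp_rot": TCP orientation; "wrist_force": force on the tool from outside, world axes, zero at the start; "ft_torque": the same for the moment, N m; "gripper_width": opening from 0.0 (shut) to 1.0 (fully open); "grip_force": force on a finger pad.
Only numpy, scipy, OpenCV 4.12 (cv2) and the standard library are available. Lean on these libraries where they do the work, as an engineer would, in place of code of your own. Each camera call takes 0.05 s, during which the arm holds its last target. There are 200 camera calls.

## Working session

There is one attempt and no reset: what is moved stays moved. The work goes in short steps, Python scripts to look and compute and a tool call to move; the robot and the scene stay as the last step left them, time stands still between calls to the robot, and variables do not carry over. Pictures are saved under pics/ and viewed, at most 14 in all, crops included, and the job is handed in when it is done.

Besides the shell and the picture viewer there is one more tool, called after "Call:" as name(argument=value, ...) on one line, values as JSON. arm_command: Moves the arm, as the interface text tells. Shift numbers are shares of 0.25 m and turn numbers shares of 5 degrees, none past 1 either way. Its arguments: {"type":"object","properties":{"commands":{"type":"array","items":{"type":"object","properties":{"dx":{"type":"number","minimum":-1,"maximum":1},"dy":{"type":"number","minimum":-1,"maximum":1},"dz":{"type":"number","minimum":-1,"maximum":1},"turn":{"type":"number","minimum":-1,"maximum":1},"gripper":{"type":"number"}}}},"force":{"type":"number"}},"required":["commands"]}

```bash
mkdir -p pics; python3 - <<'E'
from rig import get_state, eyes, ctrl
import cv2
s=get_state(); print(s['tool_pos'],s['tcp_rot'],s['time'],s['gripper_width'])
for n in ['scene','side']:
    im=eyes.get_image(n); cv2.imwrite(f'pics/{n}0.png',cv2.resize(im[:,:,::-1],(800,600),interpolation=cv2.INTER_CUBIC))
    c=eyes.calibration(n); R=cv2.Rodrigues(c['rvec'])[0]; print(n,c['mtx'].tolist(),(-R.T@c['tvec'].ravel()))
E
```

```text
[206.16249691 482.5734049  246.16992327] [-6.29872960e-01 -3.07725696e+00  1.82593559e-03] 0.0 0.9986007392904954
scene [[530.1748109988423, 0.0, 282.03879483069545], [0.0, 530.1748109988423, 215.59408045994343], [0.0, 0.0, 1.0]] [1385.28157108  476.85192094  851.80124404]
side [[485.71968064185216, 0.0, 273.99652528062325], [0.0, 485.71968064185216, 215.22840106075998], [0.0, 0.0, 1.0]] [  305.04652481 -1008.44689793   806.39118719]
```

View pics/scene0.png

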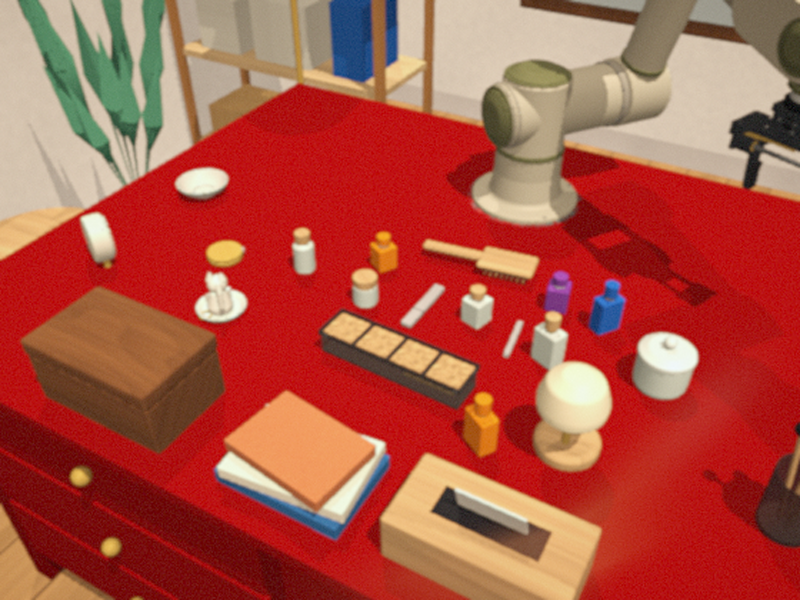

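View pics/side0.png

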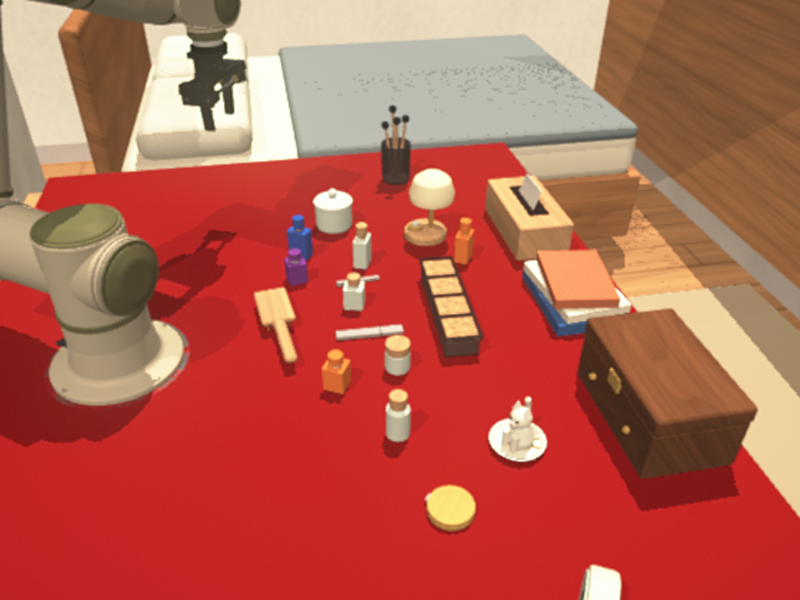

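The wanted bottles are the white-bodied ones with bamboo caps. In the scene view (800-wide) they are the pot (365,288), square (477,307), round (304,252) and flat (549,340). The look-alikes are orange square (384,252), purple square (558,292), blue flat (607,307) and orange flat (482,425). The lamp is at the tray's right end (+y) and the cat is off its left end. I'll use enlarged crops to confirm and measure.

```bash
python3 - <<'E'
import cv2
from rig import eyes
for n,(x0,y0,w,h) in {'scene':(195,150,240,180),'side':(210,140,160,180)}.items():
    im=eyes.get_image(n)[:,:,::-1]; cv2.imwrite(f'pics/{n}_raw.png',im)
    k=3.3333
    c=cv2.resize(im[y0:y0+h,x0:x0+w],None,fx=k,fy=k,interpolation=cv2.INTER_CUBIC); cv2.imwrite(f'pics/{n}_crop.png',c);print(c.shape)
E
```

```text
(600, 800, 3)
(600, 533, 3)
```

View pics/scene_crop.png

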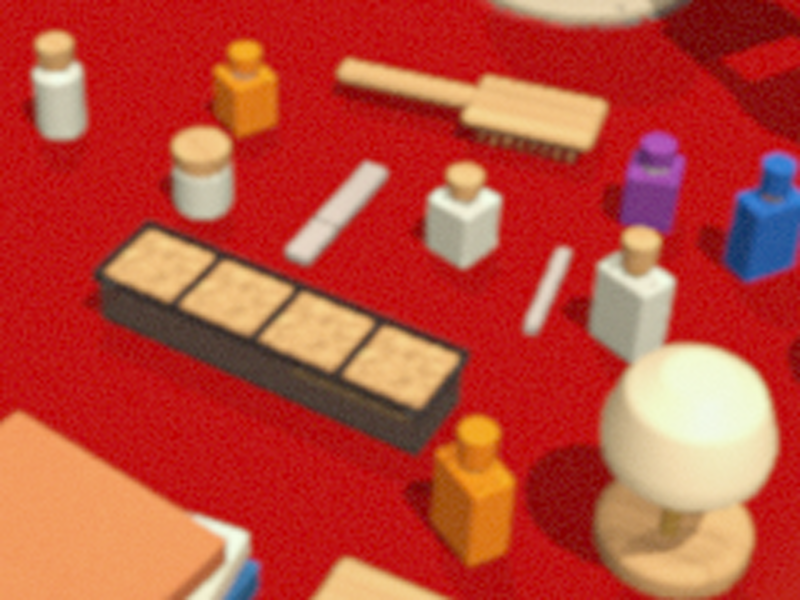

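View pics/side_crop.png

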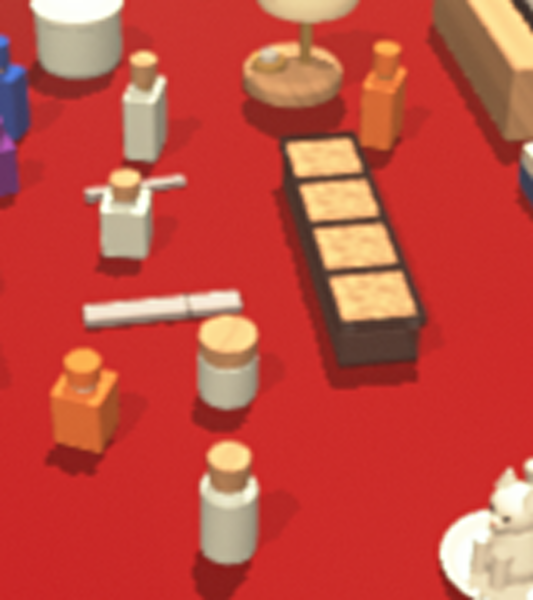

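The crops confirm that the white square, white flat, white round bottle and cream pot are the ones meant. Next I triangulate the cap tops and liners.

```bash
cat > h.py <<'E'
import numpy as np, cv2
from rig import eyes
def P(n,X):
    c=eyes.calibration(n); return cv2.projectPoints(np.float64(X).reshape(-1,3),c['rvec'],c['tvec'],c['mtx'],None)[0].reshape(-1,2)
def ray(n,uv,z):
    c=eyes.calibration(n); R=cv2.Rodrigues(np.float64(c['rvec']))[0]; o=-R.T@np.ravel(c['tvec'])
    d=R.T@np.linalg.inv(c['mtx'])@np.array([*uv,1.]); return (o+d*(z-o[2])/d[2])[:2]
S=lambda u,v:(195+u/3.3333,150+v/3.3333)
D=lambda u,v:(210+u/3.3333,140+v/3.3333)
E
python3 - <<'E'
from h import *
np.set_printoptions(precision=1,suppress=True)
for k,z,a,b in [('pot',56,(203,146),(228,332)),('square',69,(466,174),(125,179)),('round',82,(55,44),(230,457)),('flat',95,(642,238),(144,62)),
 ('p1',42,(404,367),(324,158)),('p2',42,(318,331),(340,200)),('p3',42,(237,297),(355,246)),('p4',42,(159,265),(373,296))]:
    print(k,ray('scene',S(*a),z),ray('side',D(*b),z))
print('flat top corners z66 scene',[ray('scene',S(*p),66) for p in [(597,268),(640,293),(673,260)]])
print('flat foot scene',[ray('scene',S(*p),0) for p in [(590,340),(636,360),(668,320)]])
print('sq foot scene',[ray('scene',S(*p),0) for p in [(427,250),(463,267),(499,240)]])
print('sq z48',[ray('scene',S(*p),48) for p in [(427,205),(464,222),(500,200)]])
print('lamp',ray('scene',S(675,535),0),ray('side',D(293,75),16), 'orange foot',ray('scene',S(473,562),0),ray('side',D(380,148),0))
print('cat',ray('scene',(220*.7,303*.7),5),ray('side',(518*.7,440*.7),5))
E
```

```text
pot [ 485.4 -103.2] [ 484.1 -111.3]
square [436.1  90.7] [436.1  81.3]
round [ 456.9 -256.3] [ 454.9 -266.6]
flat [474.2 236.2] [473.8 221.7]
p1 [613.1 129.5] [613.7 121.6]
p2 [610.1  63.3] [611.7  57.4]
p3 [607.  -2.] [607.6  -7.3]
p4 [604.5 -67.3] [604.7 -72.5]
flat top corners z66 scene [array([484.6, 211.6]), array([494.7, 246.3]), array([451.3, 253.9])]
flat foot scene [array([484.5, 213.9]), array([488. , 249.5]), array([437.8, 254.7])]
sq foot scene [array([451.6,  70.5]), array([456.3, 102.3]), array([414.6, 112.8])]
sq z48 [array([458.2,  71.2]), array([463., 103.]), array([426.9, 115.2])]
lamp [626.2 327.2] [629.6 307.2] orange foot [707.7 225.8] [685.1 190.5]
cat [ 621.6 -327.2] [ 633.2 -317.7]
```

Call:
arm_command(commands=[{"turn":1,"gripper":1},{"turn":1},{"turn":1},{"turn":1},{"turn":1},{"turn":1},{"turn":1},{"turn":1},{"turn":1},{"turn":1},{"turn":1},{"turn":1},{"turn":1},{"turn":0.4}])

```text
validation failed for argument at $.co...
```

Call:
arm_command(commands=[{"dx":-0.133,"dy":0.11},{"dx":-0.133,"dy":0.11},{"dx":-0.133,"dy":0.11},{"dx":-0.133,"dy":0.11},{"dx":-0.133,"dy":0.11},{"dx":-0.133,"dy":0.11},{"dx":-0.133,"dy":0.11},{"dx":-0.133,"dy":0.11},{"dx":-0.133,"dy":0.11},{"dx":-0.133,"dy":0.11},{},{}])

```text
validation failed for argument at $.co...
```

```bash
python3 - <<'E'
from rig import get_state, eyes
import cv2,numpy as np
s=get_state(); print(s['tool_pos'],s['tcp_rot'],s['time'])
c=eyes.calibration('wrist'); R=cv2.Rodrigues(np.float64(c['rvec']))[0];print(-R.T@np.ravel(c['tvec']),R)
np.savez('w1.npz',**{k:np.array(c[k]) for k in('mtx','rvec','tvec')})
im=eyes.get_image('wrist'); cv2.imwrite('pics/w1.png',cv2.resize(im[:,:,::-1],(800,600),interpolation=cv2.INTER_CUBIC))
E
```

```text
[206.21862945 482.65711058 246.37901867] [-6.29937702e-01 -3.07747121e+00  1.14878180e-03] 0.2
[143.15197487 509.44479054 385.22503867] [[ 3.93701222e-01  9.19238173e-01 -7.27519160e-04]
 [ 8.86987131e-01 -3.79680359e-01  2.62862425e-01]
 [ 2.41356951e-01 -1.04134558e-01 -9.64833051e-01]]
```

View pics/w1.png

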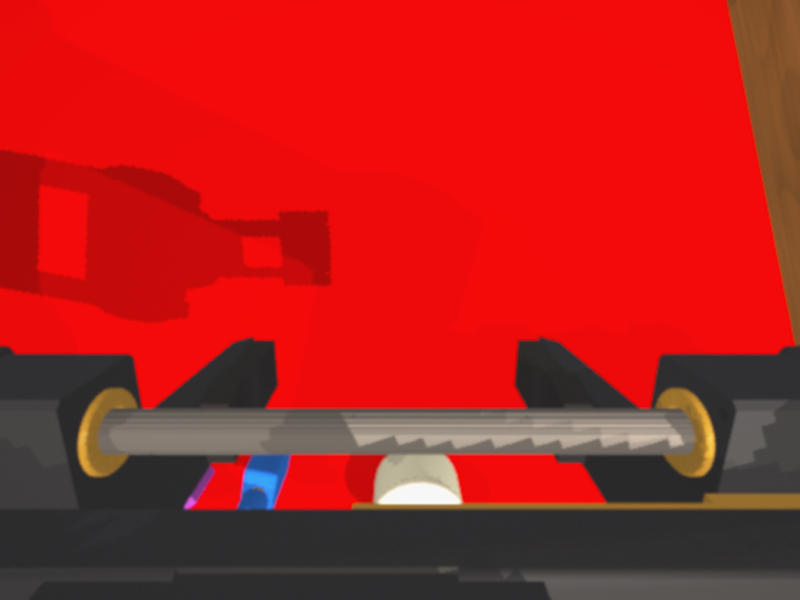

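The wrist view shows only the table, and the moves were refused. I'll retry with all fields in each row.

Call:
arm_command(commands=[{"dx":0,"dy":0,"dz":0,"turn":1,"gripper":1},{"dx":0,"dy":0,"dz":0,"turn":1,"gripper":1},{"dx":0,"dy":0,"dz":0,"turn":1,"gripper":1},{"dx":0,"dy":0,"dz":0,"turn":1,"gripper":1},{"dx":0,"dy":0,"dz":0,"turn":1,"gripper":1},{"dx":0,"dy":0,"dz":0,"turn":1,"gripper":1},{"dx":0,"dy":0,"dz":0,"turn":1,"gripper":1},{"dx":0,"dy":0,"dz":0,"turn":1,"gripper":1},{"dx":0,"dy":0,"dz":0,"turn":1,"gripper":1},{"dx":0,"dy":0,"dz":0,"turn":1,"gripper":1},{"dx":0,"dy":0,"dz":0,"turn":1,"gripper":1},{"dx":0,"dy":0,"dz":0,"turn":1,"gripper":1},{"dx":0,"dy":0,"dz":0,"turn":1,"gripper":1},{"dx":0,"dy":0,"dz":0,"turn":0.4,"gripper":1}], force=20)

```text
time: 1.65
tool_pos: [206.3, 482.7, 246.6]
tcp_rot: [2.227, 2.216, -0.0]
wrist_force: [-0.5, -0.0, -0.0]
gripper_width: 0.999
grip_force: 0.0
```

Call:
arm_command(commands=[{"dx":-0.127,"dy":0.09,"dz":0,"turn":0,"gripper":1},{"dx":-0.127,"dy":0.09,"dz":0,"turn":0,"gripper":1},{"dx":-0.127,"dy":0.09,"dz":0,"turn":0,"gripper":1},{"dx":-0.127,"dy":0.09,"dz":0,"turn":0,"gripper":1},{"dx":-0.127,"dy":0.09,"dz":0,"turn":0,"gripper":1},{"dx":-0.127,"dy":0.09,"dz":0,"turn":0,"gripper":1},{"dx":-0.127,"dy":0.09,"dz":0,"turn":0,"gripper":1},{"dx":-0.127,"dy":0.09,"dz":0,"turn":0,"gripper":1},{"dx":-0.127,"dy":0.09,"dz":0,"turn":0,"gripper":1},{"dx":-0.127,"dy":0.09,"dz":0,"turn":0,"gripper":1},{"dx":-0.127,"dy":0.09,"dz":0,"turn":0,"gripper":1},{"dx":-0.127,"dy":0.09,"dz":0,"turn":0,"gripper":1},{"dx":-0.127,"dy":0.09,"dz":0,"turn":0,"gripper":1},{"dx":-0.127,"dy":0.09,"dz":0,"turn":0,"gripper":1},{"dx":0,"dy":0,"dz":0,"turn":0,"gripper":1},{"dx":0,"dy":0,"dz":0,"turn":0,"gripper":1}])

```text
time: 3.25
tool_pos: [520.2, 37.3, 246.3]
tcp_rot: [-2.225, -2.217, 0.001]
wrist_force: [-0.2, 0.5, -0.3]
gripper_width: 0.993
grip_force: 0.0
```

```bash
cat >> h.py <<'E'
import pickle
def wshot(name):
    from rig import get_state
    s=get_state(); c=eyes.calibration('wrist'); pickle.dump(c,open(name+'.pkl','wb'))
    im=eyes.get_image('wrist'); cv2.imwrite(f'pics/{name}.png',cv2.resize(im[:,:,::-1],(800,600),interpolation=cv2.INTER_CUBIC))
    print(s['time'],s['tool_pos'],s['tcp_rot'])
def wray(name,uv,z):   # uv in 800x600 picture
    c=pickle.load(open(name+'.pkl','rb')); R=cv2.Rodrigues(np.float64(c['rvec']))[0]; o=-R.T@np.ravel(c['tvec'])
    d=R.T@np.linalg.inv(c['mtx'])@np.array([uv[0]*.7,uv[1]*.7,1.]); return (o+d*(z-o[2])/d[2])[:2]
E
python3 -c "
from h import *; wshot('w2')"
```

```text
3.25 [520.18085856  37.25630598 246.34624702] [-2.22476460e+00 -2.21691916e+00  5.41519190e-04]
```

View pics/w2.png

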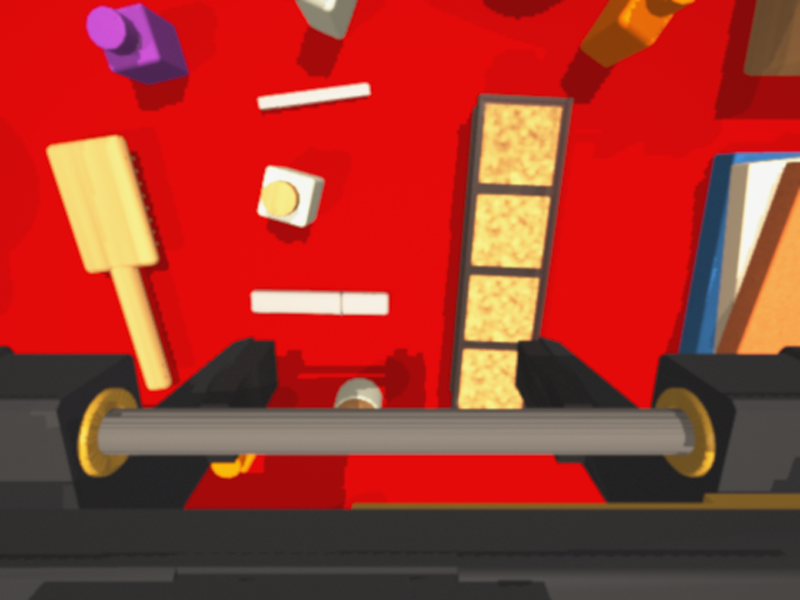

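The wrist view shows the square bottle's cap top at (280,198) and its body turned slightly. Liner 1 is at (520,144), liner 2 at (510,231) and liner 3 at (500,308). The flat bottle is cut off at the top edge.

```bash
python3 - <<'E'
from h import *
np.set_printoptions(precision=1,suppress=True)
for k,uv,z in [('sq cap',(280,198),69),('p1',(520,144),42),('p2',(510,231),42),('p3',(500,308),42)]: print(k,wray('w2',uv,z))
cs=[wray('w2',p,48) for p in [(266,167),(324,178)]]; print(cs, np.degrees(np.arctan2(*(cs[1]-cs[0])[::-1])))
cs=[wray('w2',p,48) for p in [(259,215),(303,227)]]; print(cs, np.degrees(np.arctan2(*(cs[1]-cs[0])[::-1])))
E
```

```text
sq cap [435.8  88. ]
p1 [613.3 125.7]
p2 [610.  60.]
p3 [605.8  -4.3]
[array([421.4, 109.8]), array([464.8, 101.6])] -10.73326812406311
[array([413.,  74.]), array([446.6,  64.6])] -15.677698668879172
```

Both cameras' averages agree with the wrist camera: square at (436,88), liner pitch 65 mm, row tilted 2.6°. I'll grasp the square bottle with a yaw of about −13°.

Call:
arm_command(commands=[{"dx":0.067,"dy":-0.113,"dz":0,"turn":0,"gripper":1},{"dx":0.067,"dy":-0.113,"dz":0,"turn":0,"gripper":1},{"dx":0.067,"dy":-0.112,"dz":0,"turn":0,"gripper":1},{"dx":0,"dy":0,"dz":0.1,"turn":0.9,"gripper":1},{"dx":0,"dy":0,"dz":0.13,"turn":0.9,"gripper":1},{"dx":0,"dy":0,"dz":0.13,"turn":0.8,"gripper":1},{"dx":0,"dy":0,"dz":0.13,"turn":0,"gripper":1},{"dx":0,"dy":0,"dz":0.13,"turn":0,"gripper":1},{"dx":0,"dy":0,"dz":0.13,"turn":0,"gripper":1},{"dx":0,"dy":0,"dz":0.08,"turn":0,"gripper":1},{"dx":0,"dy":0,"dz":0.05,"turn":0,"gripper":1},{"dx":0,"dy":0,"dz":0.03,"turn":0,"gripper":1},{"dx":0,"dy":0,"dz":0,"turn":0,"gripper":1},{"dx":0,"dy":0,"dz":0,"turn":0,"gripper":1},{"dx":0,"dy":0,"dz":0,"turn":0,"gripper":-1},{"dx":0,"dy":0,"dz":0,"turn":0,"gripper":-1},{"dx":0,"dy":0,"dz":0,"turn":0,"gripper":-1},{"dx":0,"dy":0,"dz":0,"turn":0,"gripper":-1},{"dx":0,"dy":0,"dz":0,"turn":0,"gripper":-1},{"dx":0,"dy":0,"dz":0,"turn":0,"gripper":-1}], force=15)

```text
time: 5.3
tool_pos: [435.9, 88.0, 19.2]
tcp_rot: [2.461, 1.953, -0.0]
wrist_force: [0.5, -0.4, 0.0]
gripper_width: 0.481
grip_force: 0.0
```

Call:
arm_command(commands=[{"dx":0,"dy":0,"dz":0,"turn":0,"gripper":-1},{"dx":0,"dy":0,"dz":0,"turn":0,"gripper":-1},{"dx":0,"dy":0,"dz":0,"turn":0,"gripper":-1},{"dx":0,"dy":0,"dz":0,"turn":0,"gripper":-1}])

```text
time: 5.7
tool_pos: [435.8, 88.0, 19.2]
tcp_rot: [-2.461, -1.953, 0.0]
wrist_force: [-0.4, 0.9, -0.1]
gripper_width: 0.436
grip_force: 14.7
```

Call:
arm_command(commands=[{"dx":0,"dy":0,"dz":-0.06,"turn":0,"gripper":-1},{"dx":0,"dy":0,"dz":-0.12,"turn":0,"gripper":-1},{"dx":0,"dy":0,"dz":-0.12,"turn":0,"gripper":-1},{"dx":0,"dy":0,"dz":-0.06,"turn":-0.7,"gripper":-1},{"dx":0,"dy":0,"dz":0,"turn":-0.7,"gripper":-1},{"dx":0,"dy":0,"dz":0,"turn":-0.68,"gripper":-1},{"dx":-0.049,"dy":0.1,"dz":0,"turn":0,"gripper":-1},{"dx":-0.058,"dy":0.12,"dz":0,"turn":0,"gripper":-1},{"dx":-0.058,"dy":0.12,"dz":0,"turn":0,"gripper":-1},{"dx":-0.058,"dy":0.12,"dz":0,"turn":0,"gripper":-1},{"dx":-0.058,"dy":0.12,"dz":0,"turn":0,"gripper":-1},{"dx":-0.058,"dy":0.12,"dz":0,"turn":0,"gripper":-1},{"dx":0,"dy":0,"dz":0,"turn":0,"gripper":-1},{"dx":0,"dy":0,"dz":0.08,"turn":0,"gripper":-1},{"dx":0,"dy":0,"dz":0.05,"turn":0,"gripper":-1},{"dx":0,"dy":0,"dz":0,"turn":0,"gripper":-1}])

```text
time: 7.3
tool_pos: [605.2, -4.5, 74.7]
tcp_rot: [-2.271, -2.166, 0.004]
wrist_force: [-0.5, 0.4, -0.9]
gripper_width: 0.438
grip_force: 14.8
```

```bash
python3 - <<'E'
import cv2
from rig import eyes
a=eyes.get_image('scene')[150:300,195:395,::-1]; b=eyes.get_image('side')[140:290,230:380,::-1]
cv2.imwrite('pics/chk1.png',cv2.resize(cv2.hconcat([a,b]),None,fx=2.28,fy=2.28,interpolation=cv2.INTER_CUBIC))
E
```

```text
(no output)
```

View pics/chk1.png

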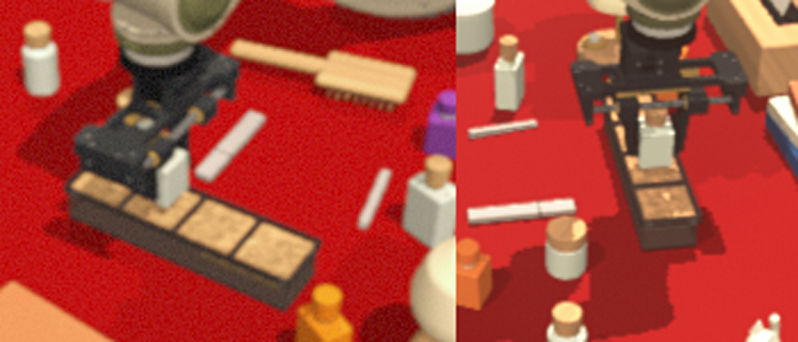

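The square bottle (scene half about (175,180), side half (655,140)) hangs over the third compartment. I'll lower it and release.

Call:
arm_command(commands=[{"dx":0,"dy":0.006,"dz":0.025,"turn":0,"gripper":-1},{"dx":0,"dy":0,"dz":0.015,"turn":0,"gripper":-1},{"dx":0,"dy":0,"dz":0.01,"turn":0,"gripper":-1},{"dx":0,"dy":0,"dz":0,"turn":0,"gripper":-1},{"dx":0,"dy":0,"dz":0,"turn":0,"gripper":0.1},{"dx":0,"dy":0,"dz":0,"turn":0,"gripper":0.5},{"dx":0,"dy":0,"dz":0,"turn":0,"gripper":1},{"dx":0,"dy":0,"dz":0,"turn":0,"gripper":1},{"dx":0,"dy":0,"dz":0,"turn":0,"gripper":1},{"dx":0,"dy":0,"dz":0,"turn":0,"gripper":1},{"dx":0,"dy":0,"dz":0,"turn":0,"gripper":1},{"dx":0,"dy":0,"dz":-0.06,"turn":0,"gripper":1},{"dx":0,"dy":0,"dz":-0.12,"turn":0,"gripper":1},{"dx":0,"dy":0,"dz":-0.16,"turn":0,"gripper":1},{"dx":0,"dy":0,"dz":-0.16,"turn":0,"gripper":1},{"dx":0,"dy":0,"dz":-0.16,"turn":0,"gripper":1},{"dx":0,"dy":0,"dz":-0.1,"turn":0,"gripper":1},{"dx":0,"dy":0,"dz":0,"turn":0,"gripper":1}])

```text
time: 9.2
tool_pos: [609.1, -5.2, 259.3]
tcp_rot: [2.269, 2.163, 0.007]
wrist_force: [-0.3, -0.7, -1.1]
gripper_width: 1.003
grip_force: 0.0
```

Call:
arm_command(commands=[{"dx":0.096,"dy":-0.092,"dz":0,"turn":0,"gripper":1},{"dx":0.096,"dy":-0.092,"dz":0,"turn":0,"gripper":1},{"dx":0.096,"dy":-0.092,"dz":0,"turn":0,"gripper":1},{"dx":0.096,"dy":-0.092,"dz":0,"turn":0,"gripper":1},{"dx":0.096,"dy":-0.092,"dz":0,"turn":0,"gripper":1},{"dx":0,"dy":0,"dz":0,"turn":0,"gripper":1},{"dx":0,"dy":0,"dz":0,"turn":0,"gripper":1}])

```text
time: 9.9
tool_pos: [498.8, 120.3, 254.1]
tcp_rot: [-2.273, -2.169, 0.001]
wrist_force: [0.2, -0.4, 0.5]
gripper_width: 1.001
grip_force: 0.0
```

```bash
python3 -c "
from h import *; wshot('w3')"
```

```text
9.9 [498.78655186 120.32748233 254.05804808] [-2.27287636e+00 -2.16875256e+00  5.74097151e-04]
```

View pics/w3.png

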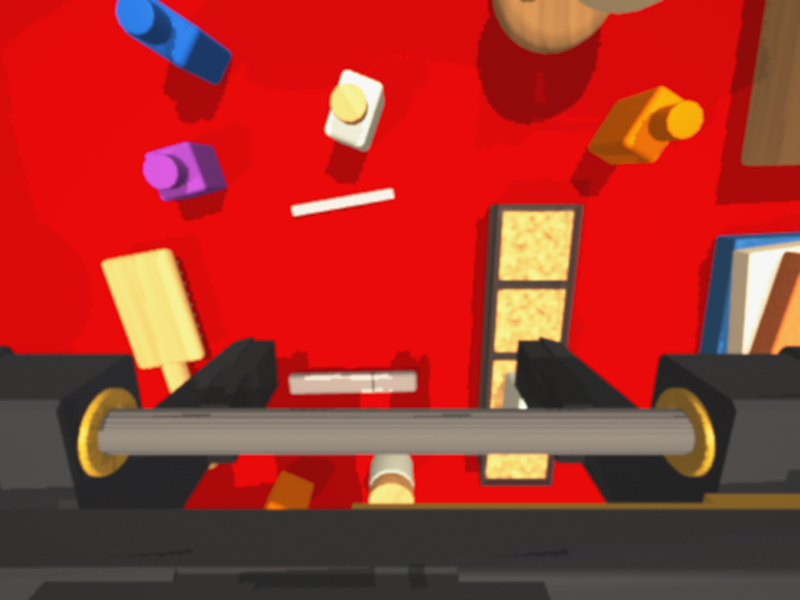

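The flat bottle's cap is at (348,103) and its long side is tilted. The blue look-alike sits at (170,40). I'll fit its yaw with a silhouette match.

```bash
python3 - <<'E'
from h import *
from scipy.optimize import differential_evolution as DE
im=cv2.imread('pics/w3.png'); c=pickle.load(open('w3.pkl','rb')); g=im[:,:,1]
m=np.zeros(g.shape,np.uint8); m[60:165,300:400]=(g[60:165,300:400]>75)
K=np.array(c['mtx'])*np.array([[1/.7],[1/.7],[1]])
t=np.linspace(0,2*np.pi,24); circ=np.c_[12*np.cos(t),12*np.sin(t)]
def sil(p):
    x,y,a=p; R=np.array([[np.cos(a),-np.sin(a)],[np.sin(a),np.cos(a)]]); o=np.zeros_like(m)
    for xy,z0,z1 in [(np.array([[15,23],[-15,23],[-15,-23],[15,-23]]),0,66),(circ,66,95)]:
        w=xy@R.T+[x,y]; X=np.r_[np.c_[w,0*w[:,0]+z0],np.c_[w,0*w[:,0]+z1]]
        q=cv2.projectPoints(X,c['rvec'],c['tvec'],K,None)[0]
        cv2.fillConvexPoly(o,cv2.convexHull(np.round(q).astype(np.int32)),1)
    return o
f=lambda p:-(sil(p)&m).sum()/(sil(p)|m).sum()
r=DE(f,[(440,510),(200,260),(-1.6,1.6)],seed=0,maxiter=60); print(r.x,np.degrees(r.x[2]),r.fun)
for a in np.radians([-30,-20,-12,0,78,90]): 
    rr=DE(lambda p:f((p[0],p[1],a)),[(440,510),(200,260)],seed=0,maxiter=15); print(np.degrees(a),rr.x,rr.fun)
# blue: nearest corners
print('purple top',wray('w3',(162,172),69),'blue top',wray('w3',(140,15),95),'blue foot',wray('w3',(218,83),0))
E
```

```text
[ 5.09818693e+02  2.18765156e+02 -3.30131566e-01] -18.915145418811836 0.0
-29.999999999999996 [506.09579745 213.85119328] 0.0
-20.0 [503.32235829 207.09332452] 0.0
-12.000000000000002 [508.03270207 206.00418629] 0.0
0.0 [509.40739113 203.50591923] 0.0
78.0 [509.7321799  259.86680038] 2377770568923634.0
90.0 [440.10191366 259.85520525] 2337694091206381.0
purple top [331.44837647 196.66525888] blue top [349.21594796 288.33948526] blue foot [355.82577877 267.51978426]<stdin>:14: RuntimeWarning: overflow encountered in scalar negative
```

```bash
python3 - <<'E'
from h import *
from scipy.optimize import differential_evolution as DE
im=cv2.imread('pics/w3.png'); c=pickle.load(open('w3.pkl','rb')); g=im[:,:,1]
m=np.zeros(g.shape,np.uint8); m[60:165,300:400]=(g[60:165,300:400]>75)
K=np.array(c['mtx'])*np.array([[1/.7],[1/.7],[1]])
t=np.linspace(0,2*np.pi,24); circ=np.c_[12*np.cos(t),12*np.sin(t)]
def sil(p):
    x,y,a=p; R=np.array([[np.cos(a),-np.sin(a)],[np.sin(a),np.cos(a)]]); o=np.zeros_like(m)
    for xy,z0,z1 in [(np.array([[15,23],[-15,23],[-15,-23],[15,-23]]),0,66),(circ,66,95)]:
        w=xy@R.T+[x,y]; X=np.r_[np.c_[w,0*w[:,0]+z0],np.c_[w,0*w[:,0]+z1]]
        q=cv2.projectPoints(X,c['rvec'],c['tvec'],K,None)[0]
        cv2.fillConvexPoly(o,cv2.convexHull(np.round(q).astype(np.int32)),1)
    return o
def f(p): s=sil(p); return -int((s&m).sum())/int((s|m).sum())
r=DE(f,[(440,510),(200,260),(-1.6,1.6)],seed=0,maxiter=80); print(r.x,np.degrees(r.x[2]),r.fun,m.sum())
for a in np.radians([-25,-10,70,80,90]):
    rr=DE(lambda p:f((p[0],p[1],a)),[(440,510),(200,260)],seed=0,maxiter=25); print(np.degrees(a),rr.x,rr.fun)
E
```

```text
[ 4.71977885e+02  2.33418166e+02 -4.01085399e-01] -22.98050061165764 -0.9693018201575658 3593
-25.0 [472.51063085 233.34299075] -0.9596861471861472
-10.0 [472.29457589 234.15095957] -0.8562920766442258
70.0 [475.07715508 237.41054094] -0.5892351274787535
80.0 [473.13377192 236.44024078] -0.6241670368725011
90.0 [472.25749484 234.74985759] -0.68006468006468
```

Clear fit (IoU 0.97): the flat bottle is at (472,233) with its thin axis at −23°. I'll grasp it across the thin sides.

Call:
arm_command(commands=[{"dx":0.111,"dy":-0.032,"dz":0,"turn":0,"gripper":1},{"dx":0.111,"dy":-0.032,"dz":0,"turn":0,"gripper":1},{"dx":0.111,"dy":-0.032,"dz":0,"turn":0,"gripper":1},{"dx":0.111,"dy":-0.032,"dz":0,"turn":0,"gripper":1},{"dx":0,"dy":0,"dz":0,"turn":0.8,"gripper":1},{"dx":0,"dy":0,"dz":0.1,"turn":0.8,"gripper":1},{"dx":0,"dy":0,"dz":0.14,"turn":0.8,"gripper":1},{"dx":0,"dy":0,"dz":0.14,"turn":0.8,"gripper":1},{"dx":0,"dy":0,"dz":0.14,"turn":0.86,"gripper":1},{"dx":0,"dy":0,"dz":0.14,"turn":0,"gripper":1},{"dx":0,"dy":0,"dz":0.1,"turn":0,"gripper":1},{"dx":0,"dy":0,"dz":0.08,"turn":0,"gripper":1},{"dx":0,"dy":0,"dz":0.04,"turn":0,"gripper":1},{"dx":0,"dy":0,"dz":0,"turn":0,"gripper":1},{"dx":0,"dy":0,"dz":0,"turn":0,"gripper":1}])

```text
time: 11.45
tool_pos: [473.0, 232.5, 34.8]
tcp_rot: [2.62, 1.732, 0.001]
wrist_force: [0.1, -0.6, 0.5]
gripper_width: 1.003
grip_force: 0.0
```

Call:
arm_command(commands=[{"dx":0,"dy":0,"dz":0,"turn":0,"gripper":-1},{"dx":0,"dy":0,"dz":0,"turn":0,"gripper":-1},{"dx":0,"dy":0,"dz":0,"turn":0,"gripper":-1},{"dx":0,"dy":0,"dz":0,"turn":0,"gripper":-1},{"dx":0,"dy":0,"dz":0,"turn":0,"gripper":-1},{"dx":0,"dy":0,"dz":0,"turn":0,"gripper":-1},{"dx":0,"dy":0,"dz":0,"turn":0,"gripper":-1},{"dx":0,"dy":0,"dz":0,"turn":0,"gripper":-1},{"dx":0,"dy":0,"dz":0,"turn":0,"gripper":-1},{"dx":0,"dy":0,"dz":0,"turn":0,"gripper":-1},{"dx":0,"dy":0,"dz":0,"turn":0,"gripper":-1}])

```text
time: 12.55
tool_pos: [472.3, 232.7, 34.2]
tcp_rot: [2.62, 1.733, 0.0]
wrist_force: [-0.0, 0.1, 0.4]
gripper_width: 0.338
grip_force: 15.0
```

Call:
arm_command(commands=[{"dx":0,"dy":0,"dz":-0.06,"turn":0,"gripper":-1},{"dx":0,"dy":0,"dz":-0.12,"turn":0,"gripper":-1},{"dx":0,"dy":0,"dz":-0.12,"turn":-0.8,"gripper":-1},{"dx":0,"dy":0,"dz":-0.06,"turn":-0.8,"gripper":-1},{"dx":0,"dy":0,"dz":0,"turn":-0.8,"gripper":-1},{"dx":0,"dy":0,"dz":0,"turn":-0.8,"gripper":-1},{"dx":0,"dy":0,"dz":0,"turn":-0.89,"gripper":-1},{"dx":-0.067,"dy":0.097,"dz":0,"turn":0,"gripper":-1},{"dx":-0.067,"dy":0.097,"dz":0,"turn":0,"gripper":-1},{"dx":-0.067,"dy":0.097,"dz":0,"turn":0,"gripper":-1},{"dx":-0.067,"dy":0.097,"dz":0,"turn":0,"gripper":-1},{"dx":-0.067,"dy":0.097,"dz":0,"turn":0,"gripper":-1},{"dx":-0.067,"dy":0.097,"dz":0,"turn":0,"gripper":-1},{"dx":0,"dy":0,"dz":0,"turn":0,"gripper":-1},{"dx":0,"dy":0,"dz":0.1,"turn":0,"gripper":-1},{"dx":0,"dy":0,"dz":0.06,"turn":0,"gripper":-1},{"dx":0,"dy":0,"dz":0,"turn":0,"gripper":-1},{"dx":0,"dy":0,"dz":0,"turn":0,"gripper":-1}])

```text
time: 14.35
tool_pos: [612.9, 126.1, 84.5]
tcp_rot: [-2.27, -2.171, 0.0]
wrist_force: [-0.8, -0.4, -1.2]
gripper_width: 0.337
grip_force: 15.0
```

```bash
python3 - <<'E'
import cv2
from rig import eyes
a=eyes.get_image('scene')[180:290,225:385,::-1]; b=eyes.get_image('side')[160:270,260:360,::-1]
cv2.imwrite('pics/chk2.png',cv2.resize(cv2.hconcat([a,b]),None,fx=3,fy=3,interpolation=cv2.INTER_CUBIC))
E
```

```text
(no output)
```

View pics/chk2.png

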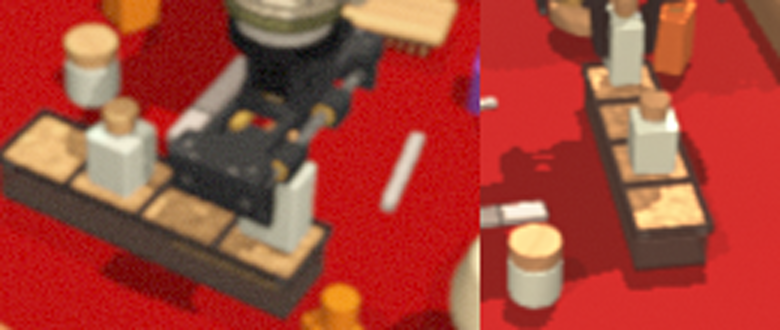

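```bash
python3 - <<'E'
from h import *
for uv in [(240,224),(292,250),(312,225)]: print(ray('scene',(225+uv[0]/3,180+uv[1]/3),50))
for z,uv in [(42,(218,246)),(42,(290,275)),(42,(325,240))]: print('liner',ray('scene',(225+uv[0]/3,180+uv[1]/3),z))
E
```

```text
[617.33204464 103.7857013 ]
[623.3066968  149.00710915]
[592.54976788 150.3613052 ]
liner [638.26450748  96.77694014]
liner [639.42885493 155.65192287]
liner [594.48129377 162.26721779]
```

The square bottle stands in compartment 3. The flat bottle is centred over compartment 1 within about 3 mm, so I'll lower and release.

Call:
arm_command(commands=[{"dx":0,"dy":0,"dz":0.02,"turn":0,"gripper":-1},{"dx":0,"dy":0,"dz":0.01,"turn":0,"gripper":-1},{"dx":0,"dy":0,"dz":0,"turn":0,"gripper":-1},{"dx":0,"dy":0,"dz":0,"turn":0,"gripper":-1},{"dx":0,"dy":0,"dz":0,"turn":0,"gripper":-0.1},{"dx":0,"dy":0,"dz":0,"turn":0,"gripper":0.4},{"dx":0,"dy":0,"dz":0,"turn":0,"gripper":1},{"dx":0,"dy":0,"dz":0,"turn":0,"gripper":1},{"dx":0,"dy":0,"dz":0,"turn":0,"gripper":1},{"dx":0,"dy":0,"dz":0,"turn":0,"gripper":1},{"dx":0,"dy":0,"dz":0,"turn":0,"gripper":1},{"dx":0,"dy":0,"dz":-0.06,"turn":0,"gripper":1},{"dx":0,"dy":0,"dz":-0.12,"turn":0,"gripper":1},{"dx":0,"dy":0,"dz":-0.16,"turn":0,"gripper":1},{"dx":0,"dy":0,"dz":-0.16,"turn":0,"gripper":1},{"dx":0,"dy":0,"dz":-0.14,"turn":0,"gripper":1},{"dx":0,"dy":0,"dz":-0.06,"turn":0,"gripper":1},{"dx":0,"dy":0,"dz":0,"turn":0,"gripper":1}])

```text
time: 16.25
tool_pos: [613.7, 125.8, 255.3]
tcp_rot: [2.268, 2.168, 0.007]
wrist_force: [0.2, 0.5, -0.8]
gripper_width: 0.995
grip_force: 0.0
```

Call:
arm_command(commands=[{"dx":-0.157,"dy":-0.034,"dz":0,"turn":0,"gripper":1},{"dx":-0.157,"dy":-0.034,"dz":0,"turn":0,"gripper":1},{"dx":-0.157,"dy":-0.034,"dz":0,"turn":0,"gripper":1},{"dx":-0.157,"dy":-0.034,"dz":0,"turn":0,"gripper":1},{"dx":-0.157,"dy":-0.034,"dz":0,"turn":0,"gripper":1},{"dx":-0.157,"dy":-0.034,"dz":0,"turn":0,"gripper":1},{"dx":-0.157,"dy":-0.034,"dz":0,"turn":0,"gripper":1},{"dx":-0.157,"dy":-0.034,"dz":0,"turn":0,"gripper":1},{"dx":-0.157,"dy":-0.034,"dz":0,"turn":0,"gripper":1},{"dx":-0.157,"dy":-0.034,"dz":0,"turn":0,"gripper":1},{"dx":-0.157,"dy":-0.034,"dz":0,"turn":0,"gripper":1},{"dx":-0.157,"dy":-0.034,"dz":0,"turn":0,"gripper":1},{"dx":0,"dy":0,"dz":0,"turn":0,"gripper":1},{"dx":0,"dy":0,"dz":0,"turn":0,"gripper":1}])

```text
time: 17.65
tool_pos: [489.6, -340.2, 250.8]
tcp_rot: [-2.271, -2.168, -0.0]
wrist_force: [0.8, -0.3, -0.2]
gripper_width: 1.0
grip_force: 0.0
```

```bash
python3 -c "
from h import *; wshot('w4')"
```

```text
17.65 [ 489.57674573 -340.17731913  250.8005845 ] [-2.27101731e+00 -2.16809918e+00 -4.61037199e-04]
```

View pics/w4.png

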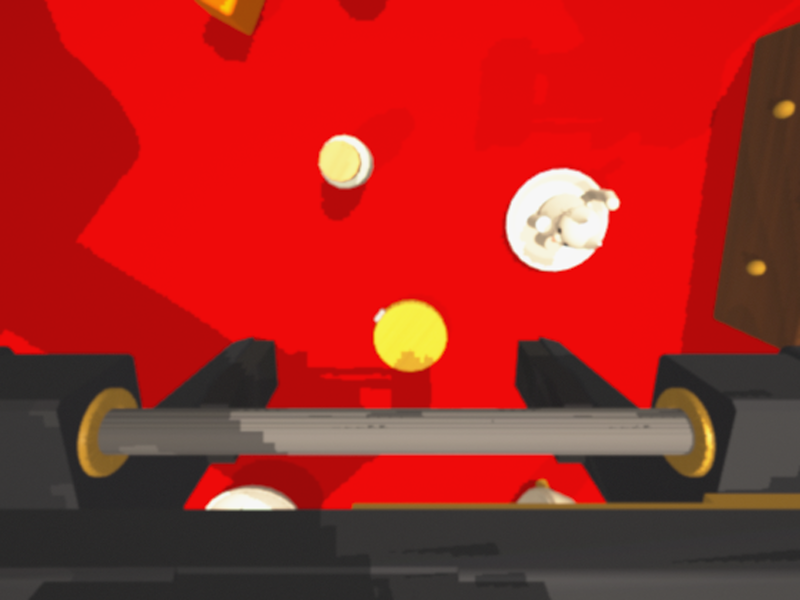

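The round bottle's cap is at (340,161), the cat's saucer at (557,220), and the pot is out of view.

```bash
python3 -c "
from h import *
print(wray('w4',(340,161),82),wray('w4',(557,220),8))"
```

```text
[ 453.66249956 -262.61780267] [ 631.24813965 -318.76212278]
```

Call:
arm_command(commands=[{"dx":0.102,"dy":-0.052,"dz":0,"turn":0,"gripper":1},{"dx":0.102,"dy":-0.052,"dz":0,"turn":0,"gripper":1},{"dx":0.101,"dy":-0.052,"dz":0,"turn":0,"gripper":1},{"dx":0,"dy":0,"dz":0.1,"turn":0,"gripper":1},{"dx":0,"dy":0,"dz":0.16,"turn":0,"gripper":1},{"dx":0,"dy":0,"dz":0.16,"turn":0,"gripper":1},{"dx":0,"dy":0,"dz":0.16,"turn":0,"gripper":1},{"dx":0,"dy":0,"dz":0.14,"turn":0,"gripper":1},{"dx":0,"dy":0,"dz":0.1,"turn":0,"gripper":1},{"dx":0,"dy":0,"dz":0.06,"turn":0,"gripper":1},{"dx":0,"dy":0,"dz":0.027,"turn":0,"gripper":1},{"dx":0,"dy":0,"dz":0,"turn":0,"gripper":1},{"dx":0,"dy":0,"dz":0,"turn":0,"gripper":1}])

```text
time: 19.0
tool_pos: [455.0, -262.1, 25.8]
tcp_rot: [2.269, 2.171, 0.0]
wrist_force: [0.6, -0.3, 0.0]
gripper_width: 0.999
grip_force: 0.0
```

Call:
arm_command(commands=[{"dx":0,"dy":0,"dz":0,"turn":0,"gripper":-1},{"dx":0,"dy":0,"dz":0,"turn":0,"gripper":-1},{"dx":0,"dy":0,"dz":0,"turn":0,"gripper":-1},{"dx":0,"dy":0,"dz":0,"turn":0,"gripper":-1},{"dx":0,"dy":0,"dz":0,"turn":0,"gripper":-1},{"dx":0,"dy":0,"dz":0,"turn":0,"gripper":-1},{"dx":0,"dy":0,"dz":0,"turn":0,"gripper":-1},{"dx":0,"dy":0,"dz":0,"turn":0,"gripper":-1},{"dx":0,"dy":0,"dz":0,"turn":0,"gripper":-1},{"dx":0,"dy":0,"dz":0,"turn":0,"gripper":-1},{"dx":0,"dy":0,"dz":0,"turn":0,"gripper":-1}])

```text
time: 20.1
tool_pos: [454.4, -262.3, 25.0]
tcp_rot: [-2.271, -2.171, 0.0]
wrist_force: [-0.1, -0.5, 0.0]
gripper_width: 0.422
grip_force: 15.0
```

Call:
arm_command(commands=[{"dx":0,"dy":0,"dz":-0.06,"turn":0,"gripper":-1},{"dx":0,"dy":0,"dz":-0.12,"turn":0,"gripper":-1},{"dx":0,"dy":0,"dz":-0.14,"turn":0,"gripper":-1},{"dx":0,"dy":0,"dz":-0.14,"turn":0,"gripper":-1},{"dx":0,"dy":0,"dz":-0.06,"turn":0,"gripper":-1},{"dx":0,"dy":0,"dz":0,"turn":0,"gripper":-1},{"dx":0,"dy":0,"dz":0,"turn":0,"gripper":-1}])

```text
time: 20.8
tool_pos: [454.1, -262.0, 154.1]
tcp_rot: [-2.27, -2.17, 0.0]
wrist_force: [-0.5, -0.9, -2.0]
gripper_width: 0.423
grip_force: 15.0
```

```bash
python3 - <<'E'
import cv2
from rig import eyes,get_state
print(get_state()['tool_pos'])
a=eyes.get_image('scene')[110:220,165:295,::-1]; b=eyes.get_image('side')[195:305,220:340,::-1]
cv2.imwrite('pics/chk3.png',cv2.resize(cv2.hconcat([a,b]),None,fx=3.2,fy=3.2,interpolation=cv2.INTER_CUBIC))
E
```

```text
[ 454.13802674 -262.00121743  154.07733651]
```

View pics/chk3.png

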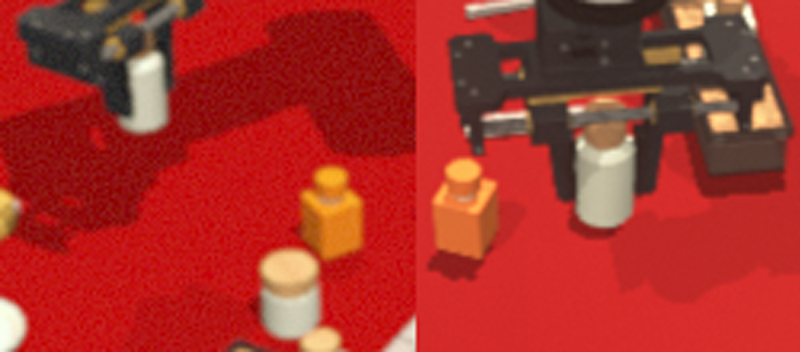

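The round bottle hangs upright between the fingers (scene half (145,90), side half (605,180)). I'll carry it to compartment 2.

Call:
arm_command(commands=[{"dx":0.08,"dy":0.034,"dz":0,"turn":0,"gripper":-1},{"dx":0.136,"dy":0.058,"dz":0,"turn":0,"gripper":-1},{"dx":0.136,"dy":0.058,"dz":0,"turn":0,"gripper":-1},{"dx":0.136,"dy":0.058,"dz":0,"turn":0,"gripper":-1},{"dx":0.136,"dy":0.058,"dz":0,"turn":0,"gripper":-1},{"dx":0.136,"dy":0.058,"dz":0,"turn":0,"gripper":-1},{"dx":0.136,"dy":0.058,"dz":0,"turn":0,"gripper":-1},{"dx":0.136,"dy":0.058,"dz":0,"turn":0,"gripper":-1},{"dx":0.136,"dy":0.058,"dz":0,"turn":0,"gripper":-1},{"dx":0.1,"dy":0.043,"dz":0,"turn":0,"gripper":-1},{"dx":0.048,"dy":0.023,"dz":0,"turn":0,"gripper":-1},{"dx":0,"dy":0,"dz":0,"turn":0,"gripper":-1},{"dx":0,"dy":0,"dz":0,"turn":0,"gripper":-1}])

```text
time: 22.2
tool_pos: [609.7, 59.1, 154.3]
tcp_rot: [-2.271, -2.17, 0.002]
wrist_force: [-0.1, -0.7, -1.9]
gripper_width: 0.42
grip_force: 15.0
```

Call:
arm_command(commands=[{"dx":0.004,"dy":0,"dz":0.06,"turn":0,"gripper":-1},{"dx":0,"dy":0,"dz":0.1,"turn":0,"gripper":-1},{"dx":0,"dy":0,"dz":0.08,"turn":0,"gripper":-1},{"dx":0,"dy":0,"dz":0.06,"turn":0,"gripper":-1},{"dx":0,"dy":0,"dz":0.03,"turn":0,"gripper":-1},{"dx":0,"dy":0,"dz":0.012,"turn":0,"gripper":-1},{"dx":0,"dy":0,"dz":0,"turn":0,"gripper":-1},{"dx":0,"dy":0,"dz":0,"turn":0,"gripper":-1}])

```text
time: 23.0
tool_pos: [610.6, 60.9, 70.3]
tcp_rot: [2.27, 2.17, 0.001]
wrist_force: [-0.1, 0.1, -1.3]
gripper_width: 0.424
grip_force: 15.0
```

Call:
arm_command(commands=[{"dx":0,"dy":0,"dz":0.007,"turn":0,"gripper":-1},{"dx":0,"dy":0,"dz":0,"turn":0,"gripper":-1},{"dx":0,"dy":0,"dz":0,"turn":0,"gripper":-1},{"dx":0,"dy":0,"dz":0,"turn":0,"gripper":0},{"dx":0,"dy":0,"dz":0,"turn":0,"gripper":0.5},{"dx":0,"dy":0,"dz":0,"turn":0,"gripper":1},{"dx":0,"dy":0,"dz":0,"turn":0,"gripper":1},{"dx":0,"dy":0,"dz":0,"turn":0,"gripper":1},{"dx":0,"dy":0,"dz":0,"turn":0,"gripper":1},{"dx":0,"dy":0,"dz":0,"turn":0,"gripper":1},{"dx":0,"dy":0,"dz":-0.06,"turn":0,"gripper":1},{"dx":0,"dy":0,"dz":-0.12,"turn":0,"gripper":1},{"dx":0,"dy":0,"dz":-0.16,"turn":0,"gripper":1},{"dx":0,"dy":0,"dz":-0.16,"turn":0,"gripper":1},{"dx":0,"dy":0,"dz":-0.14,"turn":0,"gripper":1},{"dx":0,"dy":0,"dz":-0.08,"turn":0,"gripper":1},{"dx":0,"dy":0,"dz":0,"turn":0,"gripper":1}])

```text
time: 24.7
tool_pos: [611.0, 61.0, 251.8]
tcp_rot: [2.267, 2.167, 0.007]
wrist_force: [0.3, 1.1, 0.2]
gripper_width: 0.999
grip_force: 0.0
```

```bash
python3 -c "
from h import *
print([ray('scene',(165+u/3.2,110+v/3.2),z) for u,v,z in [(330,176,69),(303,240,0),(335,258,0),(363,243,0),(290,265,56)]])
print([ray('side',(220+(u-416)/3.2,195+v/3.2),z) for u,v,z in [(464,168,69),(434,252,0),(483,258,0),(498,235,0)]])"
```

```text
[array([ 374.98295761, -132.17612628]), array([ 382.50657422, -156.04046999]), array([ 391.6210987 , -118.91495501]), array([ 361.23584738, -108.8957964 ]), array([ 482.21033981, -105.97849845])]
[array([ 375.4562656 , -136.67872353]), array([ 348.16710825, -147.68271869]), array([ 383.45242963, -160.90182489]), array([ 397.94032885, -138.02188991])]
```

The orange look-alike ends near x=400, clear of the fingers. I'll grasp the pot at (484.5,−107).

Call:
arm_command(commands=[{"dx":-0.114,"dy":-0.079,"dz":0,"turn":0,"gripper":1},{"dx":-0.116,"dy":-0.079,"dz":0,"turn":0,"gripper":1},{"dx":-0.116,"dy":-0.079,"dz":0,"turn":0,"gripper":1},{"dx":-0.116,"dy":-0.079,"dz":0,"turn":0,"gripper":1},{"dx":-0.116,"dy":-0.079,"dz":0,"turn":0,"gripper":1},{"dx":-0.116,"dy":-0.079,"dz":0,"turn":0,"gripper":1},{"dx":0,"dy":0,"dz":0,"turn":0,"gripper":1},{"dx":0,"dy":0,"dz":0.1,"turn":0,"gripper":1},{"dx":0,"dy":0,"dz":0.16,"turn":0,"gripper":1},{"dx":0,"dy":0,"dz":0.16,"turn":0,"gripper":1},{"dx":0,"dy":0,"dz":0.12,"turn":0,"gripper":1},{"dx":0,"dy":0,"dz":0,"turn":0,"gripper":1},{"dx":0,"dy":0,"dz":0,"turn":0,"gripper":1}])

```text
time: 26.0
tool_pos: [484.3, -106.7, 113.2]
tcp_rot: [-2.27, -2.171, 0.0]
wrist_force: [0.9, 0.1, 0.2]
gripper_width: 1.001
grip_force: 0.0
```

Call:
arm_command(commands=[{"dx":0,"dy":0,"dz":0.09,"turn":0,"gripper":1},{"dx":0,"dy":0,"dz":0.11,"turn":0,"gripper":1},{"dx":0,"dy":0,"dz":0.09,"turn":0,"gripper":1},{"dx":0,"dy":0,"dz":0.05,"turn":0,"gripper":1},{"dx":0,"dy":0,"dz":0.028,"turn":0,"gripper":1},{"dx":0,"dy":0,"dz":0,"turn":0,"gripper":1},{"dx":0,"dy":0,"dz":0,"turn":0,"gripper":1},{"dx":0,"dy":0,"dz":0,"turn":0,"gripper":-1},{"dx":0,"dy":0,"dz":0,"turn":0,"gripper":-1},{"dx":0,"dy":0,"dz":0,"turn":0,"gripper":-1},{"dx":0,"dy":0,"dz":0,"turn":0,"gripper":-1},{"dx":0,"dy":0,"dz":0,"turn":0,"gripper":-1},{"dx":0,"dy":0,"dz":0,"turn":0,"gripper":-1},{"dx":0,"dy":0,"dz":0,"turn":0,"gripper":-1},{"dx":0,"dy":0,"dz":0,"turn":0,"gripper":-1},{"dx":0,"dy":0,"dz":0,"turn":0,"gripper":-1}])

```text
time: 27.6
tool_pos: [484.0, -107.0, 20.7]
tcp_rot: [-2.271, -2.171, 0.0]
wrist_force: [-0.3, 0.8, -0.6]
gripper_width: 0.486
grip_force: 15.0
```

Call:
arm_command(commands=[{"dx":0,"dy":0,"dz":-0.06,"turn":0,"gripper":-1},{"dx":0,"dy":0,"dz":-0.12,"turn":0,"gripper":-1},{"dx":0,"dy":0,"dz":-0.14,"turn":0,"gripper":-1},{"dx":0,"dy":0,"dz":-0.08,"turn":0,"gripper":-1},{"dx":0.034,"dy":0.094,"dz":0,"turn":0,"gripper":-1},{"dx":0.034,"dy":0.095,"dz":0,"turn":0,"gripper":-1},{"dx":0.034,"dy":0.095,"dz":0,"turn":0,"gripper":-1},{"dx":0.034,"dy":0.095,"dz":0,"turn":0,"gripper":-1},{"dx":0.034,"dy":0.095,"dz":0,"turn":0,"gripper":-1},{"dx":0,"dy":0,"dz":0,"turn":0,"gripper":-1},{"dx":0,"dy":0,"dz":0.08,"turn":0,"gripper":-1},{"dx":0,"dy":0,"dz":0.07,"turn":0,"gripper":-1},{"dx":0,"dy":0,"dz":0.03,"turn":0,"gripper":-1},{"dx":0,"dy":0,"dz":0,"turn":0,"gripper":-1},{"dx":0,"dy":0,"dz":0,"turn":0,"gripper":-1}])

```text
time: 29.1
tool_pos: [604.4, -70.1, 76.5]
tcp_rot: [2.271, 2.17, 0.001]
wrist_force: [-0.2, 0.3, -0.8]
gripper_width: 0.493
grip_force: 15.0
```

```bash
python3 - <<'E'
import cv2
from rig import eyes,get_state
print(get_state()['tool_pos'])
a=eyes.get_image('scene')[180:300,215:355,::-1]; b=eyes.get_image('side')[150:270,260:370,::-1]
cv2.imwrite('pics/chk4.png',cv2.resize(cv2.hconcat([a,b]),None,fx=3.2,fy=3.2,interpolation=cv2.INTER_CUBIC))
E
```

```text
[604.43872809 -70.06764409  76.45040698]
```

View pics/chk4.png

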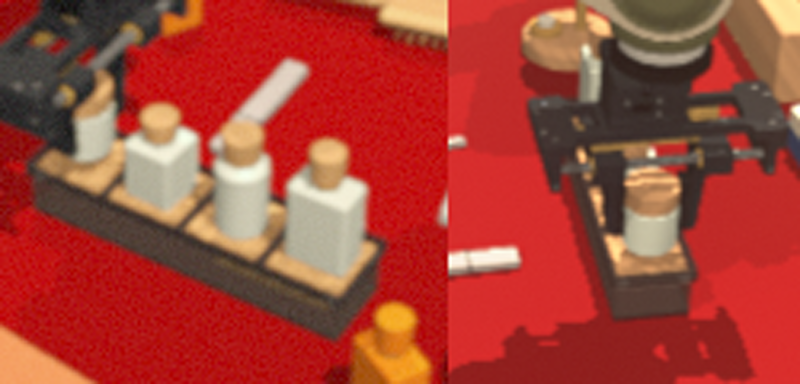

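The flat, round and square bottles stand upright on liners 1, 2 and 3, and the pot hangs over liner 4. I'll lower it, release and retreat.

Call:
arm_command(commands=[{"dx":0,"dy":0,"dz":0.03,"turn":0,"gripper":-1},{"dx":0,"dy":0,"dz":0.016,"turn":0,"gripper":-1},{"dx":0,"dy":0,"dz":0.005,"turn":0,"gripper":-1},{"dx":0,"dy":0,"dz":0,"turn":0,"gripper":-1},{"dx":0,"dy":0,"dz":0,"turn":0,"gripper":-1},{"dx":0,"dy":0,"dz":0,"turn":0,"gripper":0.1},{"dx":0,"dy":0,"dz":0,"turn":0,"gripper":0.5},{"dx":0,"dy":0,"dz":0,"turn":0,"gripper":1},{"dx":0,"dy":0,"dz":0,"turn":0,"gripper":1},{"dx":0,"dy":0,"dz":0,"turn":0,"gripper":1},{"dx":0,"dy":0,"dz":0,"turn":0,"gripper":1},{"dx":0,"dy":0,"dz":-0.06,"turn":0,"gripper":1},{"dx":0,"dy":0,"dz":-0.12,"turn":0,"gripper":1},{"dx":0,"dy":0,"dz":-0.16,"turn":0,"gripper":1},{"dx":0,"dy":0,"dz":-0.16,"turn":0,"gripper":1},{"dx":0,"dy":0,"dz":-0.16,"turn":0,"gripper":1},{"dx":0,"dy":-0.1,"dz":-0.1,"turn":0,"gripper":1},{"dx":0,"dy":-0.14,"dz":0,"turn":0,"gripper":1},{"dx":0,"dy":-0.14,"dz":0,"turn":0,"gripper":1},{"dx":0,"dy":0,"dz":0,"turn":0,"gripper":1}])

```text
time: 31.2
tool_pos: [506.5, -65.0, 254.4]
tcp_rot: [2.271, 2.17, -0.0]
wrist_force: [0.7, 0.4, 0.2]
gripper_width: 1.001
grip_force: 0.0
```

```bash
python3 - <<'E'
import cv2
from rig import eyes,get_state
print(get_state()['tool_pos'])
a=eyes.get_image('scene')[140:340,130:440,::-1]
cv2.imwrite('pics/fin.png',cv2.resize(a,None,fx=2.5,fy=2.5,interpolation=cv2.INTER_CUBIC))
E
```

```text
[506.54598268 -64.9874567  254.3732211 ]
```

View pics/fin.png

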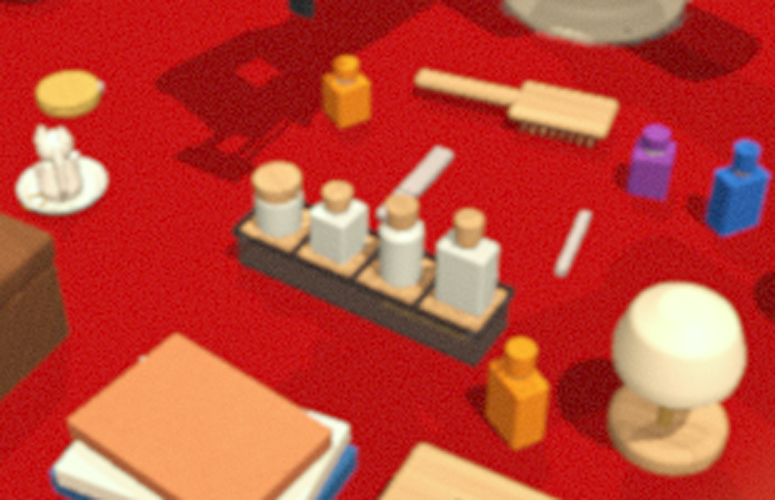

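All four bottles stand upright on their liners, from the pot at the cat end (278,200) to the flat bottle at the lamp end (467,265). The lamp and cat have not moved.

```bash
python3 -c "
from rig import hand_in; print(hand_in())"
```

```text
the job is handed in; nothing more can be done
None
```

The job is handed in: the final camera view showed all four bottles upright on their liners, flat (tallest, lamp end), round, square, pot (shortest, cat end), with the lamp and cat where they were, about 31 s on the robot's clock.

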